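Weigh the pail of potatoes on the spring scale

TASK

Lift the steel pail of potatoes by its black grip and hang it by the crown of its handle in the hook of the spring scale, easing its weight on slowly so that the hook neither drops nor bounces when you let go. Let it hang free and settle, then keep the reading by pushing the scale's marker tab down until it is level with the pointer. Keep the pail upright and leave the other things on the worktop alone.

Things in the scene. Friction and masses are not known exactly. Their poses are not given: they have to be found in the camera images.
- pail: Loose steel pail heaped with potatoes that stay in it: 114 dia, 70 high (potatoes to 80); origin at the centre of its underside, z up. Its rigid arched wire handle (8 dia) stands in the y-z plane; the crown runs along y (24 long, centre 145 up) and slopes down to the rim, so the hook passes below it along x, either way. Mass not told, 0.24 to 0.87 kg.
- pail_grip (a point): Centre of the pail's black grip block, 22 (x) x 28 (y) x 36 (z), 166 above the pail's underside, axes as the pail's. Taken from above with the fingers closing along y, they stay clear of the hook.
- crown (a point): Underside of the middle of the handle's crown, 141 above the pail's underside, 25 below pail_grip; this is what rests in the hook.
- scale: White spring scale fixed to the worktop: base 12 thick, from 170 before the column (-x) to 40 behind and 85 to either side; column 24 (x) x 40 (y), 301 high. Origin under the column's centre; x points from the hook to the column, z up. Steel hook on the -x side, marker on the +y side.
- saddle (a point): Lowest point of the hook's trough, on its upper surface, where the crown rests; axes as the scale's. 105 before the column's centre, 255 above the worktop when unloaded; goes down with the hook. The hook is a bar 8 dia along x: flat bottom 12 long, sloping up both ways to 20 higher, at +x joined straight to the column, at -x ending in the open tip.
- hook (a joint): Downward travel of the sprung hook, m: 0 unloaded, stop at 0.10. Spring 100 N/m, lightly damped: swings for 2 to 3 s. The mechanism suffers above 0.08 m/s up or down (lower the pail at 0.02 m/s or less), above 0.055 m/s once the pail is let go, over 15 N or at its stop. Letting go with over about 0.4 N still in the hand, or pressed onto the hook, makes it bounce too fast.
- pointer (a point): Tip of the thin steel pointer on the hook's carriage, at the column's front +y edge; it goes down with the hook, and its z is the reading.
- marker_level (a point): Middle of the marker, a black flat tab (24 in x, 106 in y, 8 thick) that slides down the column's +y side and stays where it is left (friction about 2 N). It is level when its z equals that of pointer; it starts above every loaded reading. Axes as the scale's.
- tab (a point): Place on the marker's upper face, 110 to the +y side of the column's centre, 4 above the marker's middle, where it can be pushed down from above with closed fingers clear of the column.
- jar: Bystander, loose: green glass storage jar with a steel lid, 84 dia, 120 high (mm); origin under its centre.
- mug: Bystander, loose: white mug, 80 dia, 90 high (mm); origin under its centre.
- bowl: Bystander, loose: grey plastic bowl, 130 dia, 60 high (mm); origin under its centre.
- shaker: Bystander, loose: white salt shaker, 40 dia, 65 high (mm); origin under its centre.
- spoon: Bystander, loose: steel spoon with a wooden handle lying behind the scale (mm); origin under its centre.
- matches: Bystander, loose: cardboard matchbox 55 x 36 x 16 (mm); origin under its centre.
- bottle: Bystander, loose: clear plastic bottle, 60 dia, 170 high (mm); origin under its centre.
- hook_tip (a point): Upper end of the hook's open tip, 22 before the saddle (-x) and 20 above it. The crown comes over the tip from -x, with the pail's x along the scale's x, and then down into the trough.

How it is judged:
On the way, in this order (a step that is already met when the one before it is completed fails the run):
1. the pail is lifted clear of the worktop in the gripper (height (world z) of pail above 0.05 m and contact force between the fingers and pail above 1 N), for 0.2 s.
2. the pail hangs free in the hook, let go and settled (x of crown in the frame of saddle between -0.014 and 0.014 m and y of crown in the frame of saddle between -0.016 and 0.016 m and z of crown in the frame of saddle between -0.01 and 0.012 m and value of joint hook above 0.018 m and contact force between pail and scale above 1.5 N and contact force between the fingers and pail below 0.05 N and velocity of joint hook between -0.012 and 0.012 m/s and linear speed of pail below 0.03 m/s and angle between pail's own z axis and vertical below 0.25 rad), for 0.5 s.
3. the marker is level with the pointer while the pail hangs settled (all of step 2 and z of marker_level in the frame of pointer between -0.005 and 0.005 m), for 0.2 s.
At the end, for the whole second after the job is handed in: The pail hangs free from the hook's trough (crown within 14 mm along and 16 mm across of the saddle, and on it), upright within 0.25 rad, let go and settled (hook under 12 mm/s, pail under 30 mm/s), and the middle of the marker is within 5 mm of the pointer's height (all of step 3); the robot touches nothing.
It fails at once if the hook moves faster than 0.08 m/s, up or down (dropped on) (velocity of joint hook above 0.08 m/s or velocity of joint hook below -0.08 m/s).
It fails at once if the hook bounces at more than 0.055 m/s, up or down, with the pail let go (contact force between the fingers and pail below 0.05 N and (velocity of joint hook above 0.055 m/s or velocity of joint hook below -0.055 m/s)).
It fails at once if the hook is pressed to its stop (travel over 0.097 m) or the pail presses on the scale with more than 15 N (value of joint hook above 0.097 m or contact force between pail and scale above 15 N).
It fails at once if the pail is tipped more than 0.5 rad (angle between pail's own z axis and vertical above 0.5 rad).
It fails at once if a bystander is shifted by more than 25 mm (distance of any of jar, mug, bowl, shaker, spoon, matches, bottle from where it was at the start of the episode above 0.025 m).
It also fails if it takes over 72 s, if anything falls off the work surface, if the arm or the gripper's body presses on something with over 40 N, if the wrist force passes 120 N, or if a joint passes its speed limit or range.

ROBOT

A 6-joint arm with a two-finger parallel gripper is mounted at the origin on the work surface. World frame = base frame: x ahead of the robot, y to its left, z up, the work surface at z = 0. Lengths are in m, angles in rad, forces in N, time in s.
With the tool pointing down it reaches from about 0.15 to 0.775 m from the base axis. Payload 6.1 kg.
Tool frame: the origin (TCP) lies on the centre line of the jaws, within the pads' length; the fingertips stand 25 mm ahead of it and the grasp point (between the pads) lies 6 mm ahead of it (bot.tips_ahead is the distance from the TCP to the fingertips, in m); z points along the fingers, y is the direction in which the jaws open and shut (so a half turn about z gives the same grasp; the last joint's range is limited). The gripper opens to 85 mm and grips with 20 to 120 N. Pads are 22 mm wide; open, the fingers measure 114 mm over their backs; the gripper's body (76 mm by 85 mm) begins 54 mm behind the grasp point. The pads swing forward as they close: fully open they stand 13 mm farther back than shut.
Start: joints at [1.211, 0.126, -0.04, 1.405, 0, 1.571], TCP at [0.185, 0.491, 0.256] pointing down, gripper open.
Joint ranges: [-2.72, 2.72], [-0.95, 1.95], [-1.27, 1.35], [-1.78, 2.02], [-1.46, 1.47], [-3.14, 3.14]. Speed limits (rad/s): [2.39, 2.39, 3.01, 3.14, 3.14, 3.14].

INTERFACE

Orientations are given as a rotation vector (axis times angle).
In Python, from cell import bot gives the robot as it stands.
- The arm moves only by the tool apply_moves, never from a script. Its argument "motion" is text: rows parted by semicolons, each of 4 numbers parted by spaces: the shift along the tool's x, y, z each as a share of 100 mm, from -1 to 1, then the turn about the tool's z as a share of 1.5 rad, from -1 to 1. In form: x y z yaw; .... A call has exactly 10 rows; each row is the pose to reach, as a shift and turn from the pose commanded when the call began, along the tool's axes at that moment; what a row does not reach only later rows make up. A row lasts 1/8 s, in which the tool goes at most 62.5 mm and 10.7 degrees, less where a joint would pass 70% of its speed; a pose out of reach is approached as far as the arm can. A call with a number of a shift or a turn outside -1 to 1 is refused whole. A call with a gripper value outside its range is refused whole. "jaw" is the opening, from 0 (shut) to 1 (fully open), set as the call begins (left out, the last holds). The fingers move at their own pace and stop on an object; "squeeze" is the grip in N (left out, the last holds). Time passes only in rows, so rows that repeat a pose let the fingers close, or fill a call up. It gives the time, the measured TCP pose, the force and the opening at its end, in the units of the state.
- bot.get_obs(): the state, without advancing time (a new reading comes with each control period).
- bot.capture(name): name is "scene" or "top" or "wrist"; returns a dict with "pixels" (480x640x3 uint8, red, green, blue), "z_map" (480x640 float32, m along the optical axis (not along the pixel's ray), 0 where there is no reading), "intrinsics" (3x3 intrinsics, pixels), "R" (3x3) and "t" (3): a world point X has camera coordinates R X + t. Camera axes: x right, y down, z forward; pixel columns grow to the right and rows downward; lengths in m; the calibration is good to about 2 mm. A picture is of the moment at which its call begins.
- bot.job_done(): hands the job in, once; it reports no verdict.
Trained networks look in the newest picture that a camera, given by its name, has taken for a name from the list of things; names that differ only in an ending like _2 or _b are one class to them, and where a whole thing is asked for, a point or a joint stands for the part that bears it (a point fixed in the world has none). Each returns a list of dicts, best first, with "score" (0 to 1); they miss things now and then, are a little off and sometimes report something else, mostly with a low value. They report only what shows in the picture. A call takes as long as a camera call.
- bot.look_for(camera, target): "point" ([column, row] as shares, 0 to 1, of the picture: columns of its width, rows of its height, amid what is visible of it).
- bot.outline_of(camera, target): "region" (480x640 bool, what is visible of it) and "point" ([column, row] as shares, 0 to 1, of the picture: columns of its width, rows of its height, amid what is visible of it).
- bot.tip_of(camera, target): "point" ([column, row] as shares, 0 to 1, of the picture: columns of its width, rows of its height: a listed point, or the origin of a listed thing).
The state is a dict: "t": time; "joint_pos": joint angles; "dq": joint speeds; "tau": joint torques, N m; "eef_pos": TCP position; "tcp_rot": TCP orientation; "contact_force": force on the tool from outside, world axes, zero at the start; "ft_torque": the same for the moment, N m; "opening": finger opening in m.
Only numpy, scipy, OpenCV 4.12 (cv2) and the standard library are available. Lean on these libraries where they do the work, as an engineer would, in place of code of your own. Each camera call takes 0.05 s, during which the arm holds its last target.

## Working session

There is one attempt and no reset: what is moved stays moved. The work goes in short steps, Python scripts to look and compute and a tool call to move; the robot and the scene stay as the last step left them, time stands still between calls to the robot, and variables do not carry over. Pictures are saved under pics/ and viewed, and the job is handed in when it is done.

Besides the shell and the picture viewer there is one more tool, called after "Emit:" as name(argument=value, ...) on one line, values as JSON. apply_moves: Moves the arm, as the interface text tells. Shift numbers are shares of 100 mm and turn numbers shares of 1.5 rad, none past 1 either way. Its arguments: {"type":"object","properties":{"motion":{"type":"string"},"jaw":{"type":"number"},"squeeze":{"type":"number"}},"required":["motion"]}

```bash
mkdir -p pics
cat > h.py <<'E'
import numpy as np, cv2
from cell import bot
def cap(n,f=None):
    c=bot.capture(n)
    if f: cv2.imwrite('pics/'+f,c['pixels'][:,:,::-1])
    return c
def pt(c,u,v,z=None,r=2):
    K,R,t=c['intrinsics'],c['R'],c['t']
    u0,v0=int(round(u)),int(round(v))
    if z is None:
        w=c['z_map'][max(0,v0-r):v0+r+1,max(0,u0-r):u0+r+1]; w=w[w>0]; z=np.median(w)
    p=np.linalg.inv(K)@np.array([u,v,1.])*z
    return R.T@(p-t)
def cloud(c,m=None):
    K,R,t=c['intrinsics'],c['R'],c['t']
    z=c['z_map']; mm=(z>0) if m is None else (m&(z>0))
    v,u=np.nonzero(mm); zz=z[v,u]
    p=(np.linalg.inv(K)@np.stack([u,v,np.ones_like(u)]).astype(float))*zz
    return (R.T@(p-t[:,None])).T
def ray(c,u,v):
    K,R,t=c['intrinsics'],c['R'],c['t']
    d=R.T@(np.linalg.inv(K)@np.array([u,v,1.])); return -R.T@t, d
def proj(c,X):
    q=c['intrinsics']@(c['R']@np.asarray(X)+c['t']); return q[:2]/q[2]
E
python3 - <<'E'
from h import *
np.set_printoptions(precision=4,suppress=True)
o=bot.get_obs(); print(o)
for n in ['scene','top']:
    c=cap(n,n+'0.png')
    print(n,'cam',-c['R'].T@c['t'])
    for k in ['pail_grip','crown','saddle','hook_tip','pointer','marker_level','tab','scale','pail','jar','mug','bowl','shaker','spoon','matches','bottle']:
        r=bot.tip_of(n,k)[:2]
        for d in r:
            u,v=d['point'][0]*640,d['point'][1]*480
            print(k,round(d['score'],2),round(u),round(v),pt(c,u,v))
E
```

```text
{'t': 0.0, 'joint_pos': array([ 1.211 ,  0.1264, -0.0406,  1.4054, -0.    ,  1.5708]), 'dq': array([-0.0001,  0.0001, -0.0001, -0.0005,  0.0006, -0.0004]), 'tau': array([  0.0003, -43.5913,  35.2925,   0.0173,   0.    ,   0.    ]), 'eef_pos': array([0.1847, 0.491 , 0.2555]), 'tcp_rot': array([-0.5621, -3.0906,  0.0026]), 'contact_force': array([-0.7855, -0.3665, -0.1936]), 'ft_torque': array([ 0.0089, -0.021 , -0.0276]), 'opening': 0.0854315734379869}
scene cam [ 1.412 -0.3    0.778]
pail_grip 0.82 176 227 [ 0.4519 -0.2874  0.1789]
crown 0.86 184 238 [ 0.2366 -0.2686  0.0018]
saddle 0.57 268 196 [ 0.5163 -0.0833  0.251 ]
hook_tip 0.53 262 181 [0.0728 0.0071 0.0499]
hook_tip 0.19 396 275 [0.622  0.1965 0.0265]
marker_level 0.56 325 197 [0.6002 0.0164 0.2728]
tab 0.94 336 192 [0.5891 0.0471 0.2723]
tab 0.22 194 361 [ 0.697  -0.3102  0.0027]
scale 0.97 298 309 [ 0.6363 -0.0624  0.0114]
scale 0.46 180 240 [ 0.2414 -0.28   -0.0002]
pail 0.64 189 284 [ 0.4928 -0.2848  0.0419]
jar 0.86 395 241 [0.4985 0.2616 0.0303]
mug 0.65 433 286 [0.6917 0.2595 0.0263]
bowl 0.91 196 358 [ 0.6911 -0.3037 
[... 372 characters left out ...]
9 [ 0.4411 -0.2668  0.1685]
saddle 0.8 379 272 [ 0.5167 -0.0829  0.255 ]
hook_tip 0.97 386 289 [ 0.488  -0.089   0.2715]
pointer 0.62 340 225 [ 0.6144 -0.0323  0.144 ]
pointer 0.43 490 321 [ 0.4384 -0.2753  0.1842]
marker_level 0.67 318 220 [0.5965 0.0108 0.2748]
tab 0.71 294 225 [0.5889 0.0471 0.2746]
scale 0.77 348 239 [ 0.5998 -0.0507  0.0863]
pail 0.87 461 325 [ 0.4317 -0.2446  0.1249]
mug 0.97 186 219 [0.6648 0.2892 0.0051]
bowl 0.71 461 207 [ 0.68   -0.3035  0.005 ]
shaker 0.77 224 243 [0.599  0.1951 0.0637]
shaker 0.58 485 321 [ 0.4386 -0.267   0.1819]
spoon 0.64 324 172 [ 0.76   -0.0078  0.016 ]
matches 0.65 232 184 [0.7371 0.1901 0.0156]
bottle 0.69 397 176 [ 0.726  -0.1539  0.0822]
```

View pics/scene0.png

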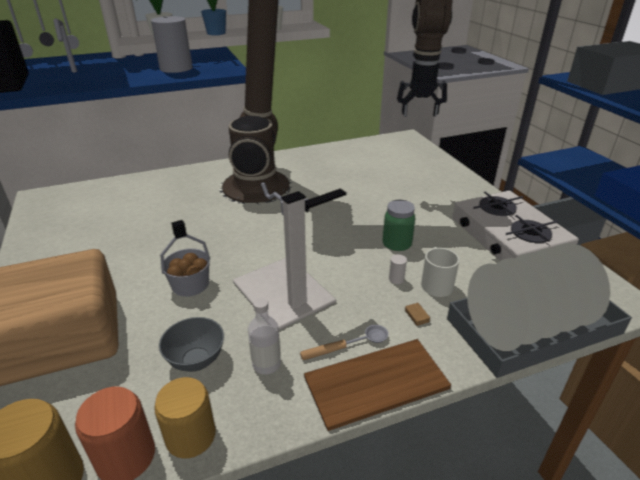

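View pics/top0.png

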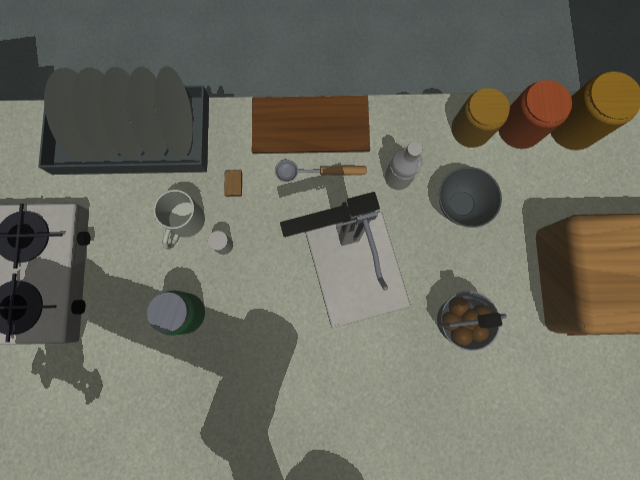

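```bash
cat > fit.py <<'E'
from h import *
np.set_printoptions(precision=4,suppress=True)
from scipy.optimize import least_squares
for n in ['top','scene']:
    c=cap(n); P=cloud(c)
    def box(b): 
        b=np.array(b); return P[((P>b[:,0])&(P<b[:,1])).all(1)]
    # base plate: z 8..16
    B=box([[.35,.75],[-.2,.12],[.008,.016]])
    r=cv2.minAreaRect((B[:,:2]*1000).astype(np.float32)); print(n,'base rect',r,len(B))
    M=box([[.5,.7],[-.1,.12],[.26,.29]])
    r=cv2.minAreaRect((M[:,:2]*1000).astype(np.float32)); print('marker',r,M[:,2].mean(),len(M))
    C=box([[.5,.7],[-.1,.12],[.297,.31]])
    r=cv2.minAreaRect((C[:,:2]*1000).astype(np.float32)); print('coltop',r,C[:,2].mean(),len(C))
    H=box([[.44,.58],[-.13,.0],[.24,.29]]); print('hook',len(H)); 
    if len(H):
        print(H[np.argsort(H[:,0])][::max(1,len(H)//15)])
    W=box([[.3,.55],[-.4,-.18],[.085,.2]])
    mm=W[:,2]>.147
    G=W[mm]; print('grip',G.min(0),G.max(0),G.mean(0), cv2.minAreaRect((G[G[:,2]>.17][:,:2]*1000).astype(np.float32)))
    w=W[~mm]; print('wire',len(w)); 
    cc=w[:,:2].mean(0); _,s,vt=np.linalg.svd(w[:,:2]-cc); print(cc,vt[0],s, w[np.argsort(w[:,1])][::max(1,len(w)//14)])
    R=box([[.3,.55],[-.4,-.18],[.062,.076]]); print('rim',len(R))
    f=least_squares(lambda q:np.hypot(R[:,0]-q[0],R[:,1]-q[1])-.056,[.43,-.26],loss='soft_l1',f_scale=.003); print(f.x,np.abs(f.fun).mean())
E
python3 fit.py
```

```text
top base rect ((589.7616577148438, -44.95631408691406), (279.3180847167969, 318.55780029296875), 89.4957275390625) 6917
marker ((579.9502563476562, -26.452102661132812), (180.997314453125, 93.2379379272461), 63.77080535888672) 0.27482292147682547 1615
coltop ((613.547607421875, -56.8641357421875), (28.123889923095703, 44.15544509887695), 13.465876579284668) 0.3007384917008305 546
hook 333
[[ 0.4871 -0.0877  0.2738]
 [ 0.4931 -0.0865  0.2737]
 [ 0.4997 -0.0865  0.2664]
 [ 0.5054 -0.0807  0.2553]
 [ 0.5117 -0.0796  0.2542]
 [ 0.5183 -0.0773  0.2506]
 [ 0.5248 -0.0776  0.2617]
 [ 0.53   -0.0769  0.2688]
 [ 0.5358 -0.0783  0.2715]
 [ 0.5412 -0.0748  0.2765]
 [ 0.5478 -0.0724  0.2739]
 [ 0.554  -0.0681  0.2737]
 [ 0.5598 -0.0681  0.2758]
 [ 0.5663 -0.0702  0.2738]
 [ 0.5724 -0.0703  0.2746]
 [ 0.5792 -0.0632  0.2723]]
grip [ 0.4279 -0.296   0.1472] [ 0.4514 -0.2641  0.1866] [ 0.4392 -0.2765  0.178 ] ((439.1771240234375, -280.8731994628906), (22.000720977783203, 29.80682945251465), 9.198873519897461)
wire 186
[ 0.4359 -0.2573] [ 0.1449 -0.9894] [0.4447 0.032 ] [[ 0.4477 -0.3333  0.1121]
 [
[... 1248 characters left out ...]
2713]]
grip [ 0.4318 -0.2953  0.1472] [ 0.4572 -0.2655  0.1852] [ 0.4495 -0.2806  0.1696] ((443.159423828125, -280.575439453125), (24.22307014465332, 27.72221565246582), 6.36150598526001)
wire 211
[ 0.4447 -0.2832] [ 0.1401 -0.9901] [0.5706 0.0321] [[ 0.4492 -0.3358  0.0888]
 [ 0.4548 -0.3319  0.1006]
 [ 0.4507 -0.329   0.1144]
 [ 0.4498 -0.3242  0.1154]
 [ 0.4486 -0.3173  0.1156]
 [ 0.4467 -0.3096  0.1324]
 [ 0.4478 -0.3026  0.1342]
 [ 0.4415 -0.2955  0.1453]
 [ 0.4447 -0.2667  0.143 ]
 [ 0.4414 -0.2563  0.1325]
 [ 0.4396 -0.248   0.1235]
 [ 0.4385 -0.2393  0.1177]
 [ 0.4355 -0.2326  0.111 ]
 [ 0.439  -0.2291  0.0887]
 [ 0.4364 -0.2242  0.0856]]
rim 730
[ 0.4394 -0.2819] 0.01660864620430018
```

Emit:
apply_moves(motion="-0.08 -0.1 -0.08 0; -0.16 -0.2 -0.16 0; -0.24 -0.3 -0.24 0; -0.32 -0.4 -0.32 0; -0.4 -0.5 -0.4 0; -0.48 -0.6 -0.48 0; -0.56 -0.7 -0.56 0; -0.64 -0.8 -0.64 0; -0.72 -0.9 -0.7 0; -0.8 -1 -0.7 0", jaw=1, squeeze=50)

```text
t: 3.05
eef_pos: [0.2249, 0.369, 0.3267]
tcp_rot: [0.562, 3.091, 0.001]
contact_force: [-0.1, 0.4, -0.6]
opening: 0.0858
```

Emit:
apply_moves(motion="-0.08 -0.1 0 0; -0.16 -0.2 0 0; -0.24 -0.3 0 0; -0.32 -0.4 0 0; -0.4 -0.5 0 0; -0.48 -0.6 0 0; -0.56 -0.7 0 0; -0.64 -0.8 0 0; -0.72 -0.9 0 0; -0.8 -1 0 0")

```text
t: 4.3
eef_pos: [0.2644, 0.247, 0.3263]
tcp_rot: [0.562, 3.091, 0.0]
contact_force: [0.2, -0.0, 1.3]
opening: 0.0852
```

Emit:
apply_moves(motion="-0.08 -0.1 0 0; -0.16 -0.2 0 0; -0.24 -0.3 0 0; -0.32 -0.4 0 0; -0.4 -0.5 0 0; -0.48 -0.6 0 0; -0.56 -0.7 0 0; -0.64 -0.8 0 0; -0.72 -0.9 0 0; -0.8 -1 0 0")

```text
t: 5.55
eef_pos: [0.3041, 0.1252, 0.3263]
tcp_rot: [0.562, 3.091, -0.0]
contact_force: [0.4, -0.3, 0.5]
opening: 0.0854
```

Emit:
apply_moves(motion="-0.08 -0.1 0 0; -0.16 -0.2 0 0; -0.24 -0.3 0 0; -0.32 -0.4 0 0; -0.4 -0.5 0 0; -0.48 -0.6 0 0; -0.56 -0.7 0 0; -0.64 -0.8 0 0; -0.72 -0.9 0 0; -0.8 -1 0 0")

```text
t: 6.8
eef_pos: [0.3437, 0.0035, 0.3263]
tcp_rot: [-0.562, -3.091, 0.0]
contact_force: [-0.4, -0.3, 0.4]
opening: 0.0857
```

Emit:
apply_moves(motion="-0.08 -0.1 0 0; -0.16 -0.2 0 0; -0.24 -0.3 0 0; -0.32 -0.4 0 0; -0.4 -0.5 0 0; -0.48 -0.6 0 0; -0.56 -0.7 0 0; -0.64 -0.8 0 0; -0.72 -0.9 0 0; -0.8 -1 0 0")

```text
t: 8.05
eef_pos: [0.3835, -0.1183, 0.3263]
tcp_rot: [-0.562, -3.091, -0.0]
contact_force: [0.5, -0.1, 0.1]
opening: 0.0851
```

Emit:
apply_moves(motion="-0.08 -0.09 0 -0.034; -0.16 -0.18 0 -0.068; -0.24 -0.27 0 -0.102; -0.32 -0.36 0 -0.136; -0.4 -0.45 0 -0.17; -0.48 -0.54 0 -0.204; -0.56 -0.63 0 -0.238; -0.64 -0.72 0 -0.272; -0.72 -0.81 0 -0.306; -0.8 -0.9 0 -0.336")

```text
t: 9.3
eef_pos: [0.4266, -0.2307, 0.3262]
tcp_rot: [0.229, -3.133, -0.0]
contact_force: [0.6, 0.1, -0.0]
opening: 0.0856
```

Run:
```python
from h import *
np.set_printoptions(precision=4,suppress=True)
c=cap('wrist','w1.png'); o=bot.get_obs(); print(o['t'],o['eef_pos'],o['tcp_rot'],o['joint_pos'],-c['R'].T@c['t'])
for k in ['pail_grip','crown']:
  for d in bot.tip_of('wrist',k)[:2]:
    u,v=d['point'][0]*640,d['point'][1]*480; print(k,d['score'],u,v,pt(c,u,v))
P=cloud(c); P=P[(abs(P[:,0]-.44)<.1)&(abs(P[:,1]+.28)<.1)]
G=P[(P[:,2]>.177)&(P[:,2]<.195)]; print(len(G),G.mean(0),cv2.minAreaRect((G[:,:2]*1000).astype(np.float32)))
w=P[(P[:,2]>.085)&(P[:,2]<.147)]
if len(w)>10: print(len(w),w[:,:2].mean(0),np.linalg.svd(w[:,:2]-w[:,:2].mean(0))[2][0])
```

```text
9.35 [ 0.4271 -0.2317  0.3258] [ 0.2299 -3.1328  0.0008] [-0.4968  0.0621  0.0421  1.5508 -0.0006 -0.6433] [ 0.3538 -0.2417  0.4442]
pail_grip 0.61 255.808 231.504 [ 0.4341 -0.2783  0.1844]
crown 0.77 258.30400000000003 222.91199999999998 [ 0.4278 -0.2774  0.1816]
crown 0.4 256.128 231.216 [ 0.4338 -0.278   0.1844]
1006 [ 0.4378 -0.28    0.1837] ((438.67218017578125, -280.51171875), (21.409292221069336, 28.2353458404541), 7.571310043334961)
695 [ 0.437  -0.2744] [-0.1346  0.9909]
```

View pics/w1.png

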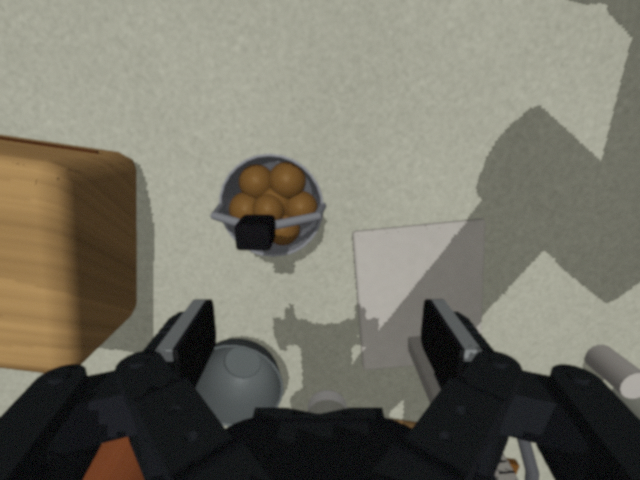

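Emit:
apply_moves(motion="-0.01 -0.08 0.05 0; -0.02 -0.16 0.1 0; -0.03 -0.24 0.16 0; -0.04 -0.32 0.24 0; -0.05 -0.4 0.32 0; -0.05 -0.48 0.4 0; -0.05 -0.5 0.5 0; -0.05 -0.5 0.6 0; -0.05 -0.5 0.7 0; -0.05 -0.5 0.8 0")

```text
t: 10.7
eef_pos: [0.4385, -0.2784, 0.2457]
tcp_rot: [-0.227, 3.133, 0.0]
contact_force: [-0.3, -0.8, 0.9]
opening: 0.0854
```

Emit:
apply_moves(motion="0 0 0.09 0; 0 0 0.18 0; 0 0 0.27 0; 0 0 0.36 0; 0 0 0.45 0; 0 0 0.54 0; 0 0 0.63 0; 0 0 0.71 0; 0 0 0.71 0; 0 0 0.71 0")

```text
t: 11.95
eef_pos: [0.4386, -0.2787, 0.1755]
tcp_rot: [-0.226, 3.133, -0.0]
contact_force: [0.0, -0.3, 0.5]
opening: 0.0853
```

Emit:
apply_moves(motion="0 0 0 0; 0 0 0 0; 0 0 0 0; 0 0 0 0; 0 0 0 0; 0 0 0 0; 0 0 0 0; 0 0 0 0; 0 0 0 0; 0 0 0 0", jaw=0, squeeze=50)

```text
t: 13.2
eef_pos: [0.4386, -0.2788, 0.1755]
tcp_rot: [-0.226, 3.133, -0.001]
contact_force: [0.7, -3.9, 2.2]
opening: 0.0271
```

Run:
```python
from h import *
np.set_printoptions(precision=4,suppress=True)
c=cap('scene','s2.png'); o=bot.get_obs(); print(o)
```

```text
{'t': 13.25, 'joint_pos': array([-0.5661,  0.1275, -0.2147,  1.228 , -0.0002, -0.7102]), 'dq': array([ 0.0011, -0.0006,  0.0005, -0.0003, -0.0008,  0.0022]), 'tau': array([  1.1924, -41.9567,  32.5996,   1.0563,   0.7721,  -0.0042]), 'eef_pos': array([ 0.4386, -0.2788,  0.1755]), 'tcp_rot': array([-0.2262,  3.1331, -0.0008]), 'contact_force': array([ 0.4371, -4.1302,  2.5453]), 'ft_torque': array([-0.7759, -0.1415,  0.0416]), 'opening': 0.02723109037051162}
```

View pics/s2.png

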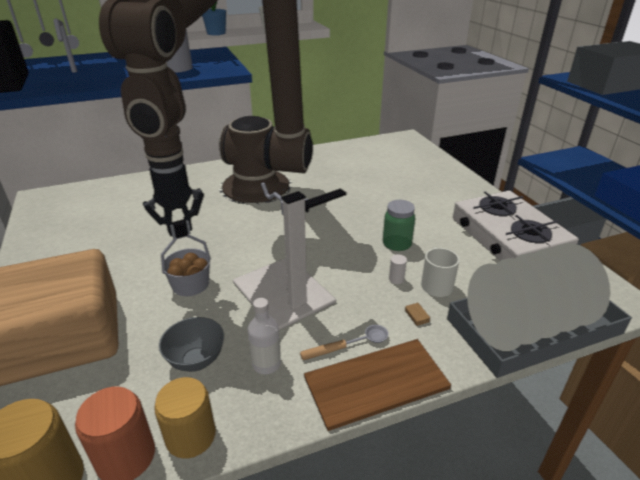

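Emit:
apply_moves(motion="0 0 -0.03 0; 0 0 -0.1 0; 0 0 -0.2 0; 0 0 -0.3 0; 0 0 -0.4 0; 0 0 -0.5 0; 0 0 -0.6 0; 0 0 -0.7 0; 0 0 -0.8 0; 0 0 -0.9 0")

```text
t: 14.5
eef_pos: [0.4385, -0.2786, 0.266]
tcp_rot: [-0.226, 3.133, -0.0]
contact_force: [-0.1, -0.4, -5.9]
opening: 0.0273
```

Emit:
apply_moves(motion="0 0.1 -0.1 -0.01; 0 0.2 -0.2 -0.02; 0 0.3 -0.3 -0.03; 0 0.4 -0.4 -0.04; 0 0.5 -0.5 -0.05; 0 0.6 -0.6 -0.06; 0 0.7 -0.65 -0.065; 0 0.8 -0.66 -0.065; 0 0.85 -0.66 -0.065; 0 0.88 -0.66 -0.065")

```text
t: 15.75
eef_pos: [0.4257, -0.1912, 0.331]
tcp_rot: [0.379, -3.118, -0.0]
contact_force: [0.4, 0.1, -5.3]
opening: 0.0276
```

```bash
cat > fm.py <<'E'
from h import *
def favg(n=8):
    f=[];tq=[]
    for i in range(n):
        bot.capture('wrist'); o=bot.get_obs(); f.append(o['contact_force']); tq.append(o['eef_pos'])
    f=np.array(f); return f.mean(0),f.std(0)/np.sqrt(n),np.mean(tq,0)
E
python3 - <<'E'
from fm import *
np.set_printoptions(precision=4,suppress=True)
o=bot.get_obs(); print(o['t'],o['eef_pos'],o['tcp_rot'],o['joint_pos'],o['opening'])
print(favg(10))
c=cap('scene','s3.png'); c2=cap('top','t3.png')
for n,cc in (('scene',c),('top',c2)):
  P=cloud(cc); P=P[(abs(P[:,0]-.44)<.09)&(abs(P[:,1]+.19)<.09)]
  G=P[(P[:,2]>.31)&(P[:,2]<.345)]
  w=P[(P[:,2]>.2)&(P[:,2]<.30)]
  print(n,len(w), w[::max(1,len(w)//25)])
  for k in ['crown','pail_grip','pail']:
    for d in bot.tip_of(n,k)[:2]:
      u,v=d['point'][0]*640,d['point'][1]*480; print(k,d['score'],u,v,pt(cc,u,v))
E
```

```text
15.75 [ 0.4257 -0.1912  0.331 ] [ 0.379  -3.1182 -0.0002] [-0.422   0.0277  0.0172  1.5608 -0.0001 -0.6639] 0.027561547922841368
(array([-0.1543,  0.0646, -5.6855]), array([0.1598, 0.1401, 0.112 ]), array([ 0.4258, -0.1916,  0.3311]))
scene 1571 [[ 0.427  -0.1739  0.2985]
 [ 0.4257 -0.1645  0.2813]
 [ 0.4396 -0.22    0.2834]
 [ 0.377  -0.1737  0.2249]
 [ 0.3861 -0.159   0.2213]
 [ 0.3784 -0.1985  0.2197]
 [ 0.3926 -0.1561  0.2159]
 [ 0.3839 -0.2275  0.2202]
 [ 0.3799 -0.1978  0.2094]
 [ 0.4077 -0.1688  0.2156]
 [ 0.4298 -0.1398  0.2188]
 [ 0.4098 -0.2246  0.2201]
 [ 0.4417 -0.2012  0.2299]
 [ 0.4497 -0.1713  0.2254]
 [ 0.459  -0.1436  0.222 ]
 [ 0.4467 -0.2227  0.2267]
 [ 0.4488 -0.1948  0.2193]
 [ 0.4616 -0.1632  0.217 ]
 [ 0.4602 -0.2402  0.2275]
 [ 0.4548 -0.2121  0.2158]
 [ 0.4854 -0.1831  0.2243]
 [ 0.4525 -0.2412  0.2129]
 [ 0.4835 -0.2011  0.2194]
 [ 0.4564 -0.2383  0.2066]
 [ 0.4791 -0.1841  0.2051]
 [ 0.4813 -0.1828  0.2008]]
crown 0.92 212.8 169.104 [-0.1628 -0.1146  0.002 ]
crown 0.41 261.12 180.912 [0.0739 0.0032 0.0505]
pail_grip 0.59 206.272 157.68 [ 0.4405 -0.1959  0.3
[... 365 characters left out ...]
4483 -0.2261  0.227 ]
 [ 0.4457 -0.2026  0.2255]
 [ 0.4429 -0.185   0.2254]
 [ 0.44   -0.1741  0.2239]
 [ 0.4371 -0.1614  0.2169]
 [ 0.434  -0.1618  0.2209]
 [ 0.4306 -0.1795  0.2252]
 [ 0.4264 -0.1535  0.2204]
 [ 0.4218 -0.1567  0.2257]
 [ 0.4168 -0.1388  0.2472]
 [ 0.41   -0.138   0.2287]
 [ 0.4014 -0.1722  0.2212]
 [ 0.3939 -0.1711  0.2235]
 [ 0.3882 -0.1598  0.2043]
 [ 0.3838 -0.1677  0.2098]
 [ 0.3804 -0.216   0.2173]
 [ 0.3754 -0.1934  0.2072]
 [ 0.3726 -0.1979  0.228 ]]
crown 0.74 462.20799999999997 331.488 [ 0.4274 -0.1655  0.3748]
pail_grip 0.81 470.72 332.4 [ 0.4282 -0.1538  0.4397]
pail 0.83 438.976 329.904 [ 0.4261 -0.1784  0.2221]
pail 0.62 316.992 223.392 [0.5906 0.0117 0.2738]
```

View pics/s3.png

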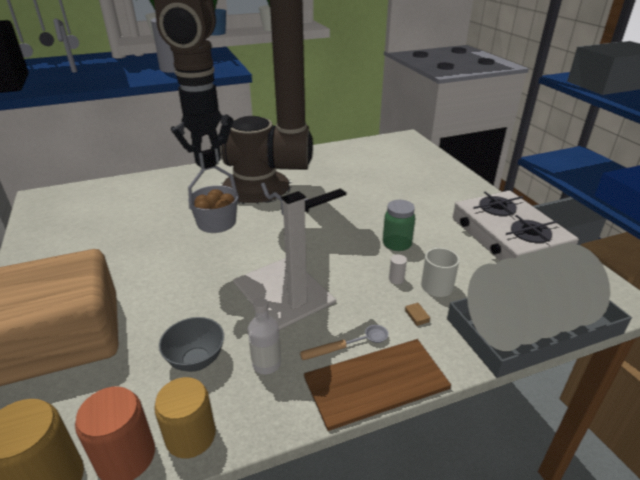

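View pics/t3.png

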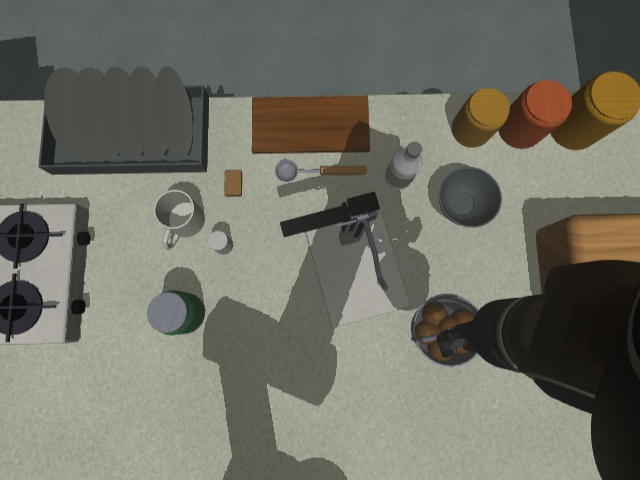

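Emit:
apply_moves(motion="-0.02 0.06 0 0; -0.06 0.14 0 0; -0.1 0.24 0 0; -0.16 0.34 0 0; -0.22 0.44 0 0; -0.28 0.54 0 0; -0.34 0.64 0 0; -0.4 0.74 0 0; -0.46 0.82 0 0; -0.51 0.87 0 0")

```text
t: 17.9
eef_pos: [0.4548, -0.0943, 0.3313]
tcp_rot: [-0.379, 3.119, -0.0]
contact_force: [0.9, -0.7, -6.0]
opening: 0.0275
```

```bash
cat > look.py <<'E'
import sys
from fm import *
np.set_printoptions(precision=4,suppress=True)
tag=sys.argv[1]
o=bot.get_obs(); print(o['t'],o['eef_pos'],o['tcp_rot'],o['contact_force'])
c=cap('scene',tag+'.png'); c2=cap('top',tag+'t.png')
im=c['pixels'][120:270,150:350,::-1]; cv2.imwrite('pics/'+tag+'z.png',cv2.resize(im,None,fx=3.9,fy=3.9,interpolation=cv2.INTER_CUBIC))
for n,cc in (('scene',c),('top',c2)):
  for k in ['crown','saddle','hook_tip','pointer','marker_level']:
    for d in bot.tip_of(n,k)[:1]:
      u,v=d['point'][0]*640,d['point'][1]*480; print(n,k,round(d['score'],2),round(u,1),round(v,1),pt(cc,u,v))
E
python3 look.py s4
```

```text
17.9 [ 0.4548 -0.0943  0.3313] [-0.3793  3.1186 -0.0002] [ 0.8808 -0.6823 -5.9736]
scene crown 0.57 256.3 166.5 [ 0.4567 -0.0917  0.2964]
scene saddle 0.56 266.7 192.2 [ 0.508  -0.0847  0.2565]
scene hook_tip 0.53 261.9 182.8 [ 0.4032 -0.0699  0.2241]
top crown 0.63 388.2 310.8 [ 0.4529 -0.0585  0.4721]
top saddle 0.85 381.6 273.4 [ 0.5383 -0.1239  0.0133]
top hook_tip 0.89 388.2 289.9 [ 0.4757 -0.0627  0.4529]
top pointer 0.97 340.5 223.0 [ 0.5908 -0.0244  0.2724]
top marker_level 0.64 318.7 219.5 [0.5964 0.0089 0.2749]
```

View pics/s4z.png

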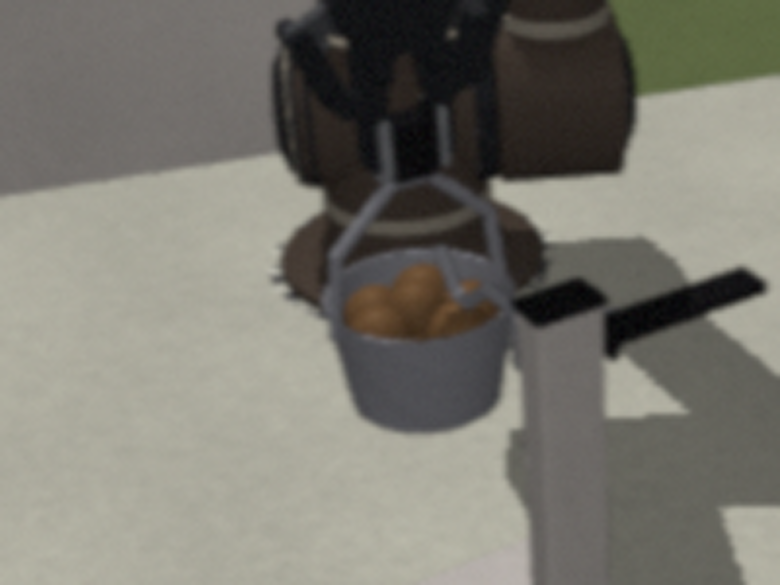

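View pics/s4t.png

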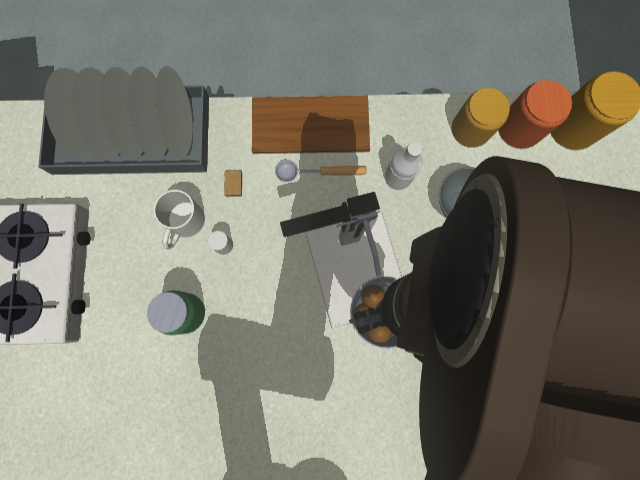

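Emit:
apply_moves(motion="-0.03 0 0 0; -0.08 0 0 0; -0.15 0 0 0; -0.22 0 0 0; -0.3 0 0 0; -0.38 0 0 0; -0.45 0 0 0; -0.52 0 0 0; -0.57 0 0 0; -0.6 0 0 0")

```text
t: 19.75
eef_pos: [0.5131, -0.0804, 0.3313]
tcp_rot: [0.379, -3.119, -0.0]
contact_force: [-0.1, -0.2, -6.2]
opening: 0.0275
```

```bash
python3 look.py s5
```

```text
19.75 [ 0.5131 -0.0804  0.3313] [ 0.3788 -3.1186 -0.    ] [-0.0845 -0.2177 -6.1912]
scene crown 0.76 273.3 179.2 [0.058  0.0476 0.0403]
scene saddle 0.66 266.8 193.8 [ 0.5093 -0.085   0.2532]
scene hook_tip 0.44 260.5 182.6 [ 0.5231 -0.1002  0.291 ]
scene marker_level 0.67 325.0 199.5 [0.6073 0.0145 0.2715]
top crown 0.61 381.8 270.9 [ 0.4797 -0.0321  0.6126]
top saddle 0.88 379.7 275.1 [ 0.4786 -0.0334  0.5917]
top hook_tip 0.67 387.3 287.4 [ 0.4908 -0.0911  0.2756]
top pointer 0.53 339.1 222.8 [ 0.5913 -0.0223  0.2721]
top marker_level 0.68 318.2 220.8 [0.5945 0.0097 0.2744]
```

View pics/s5z.png

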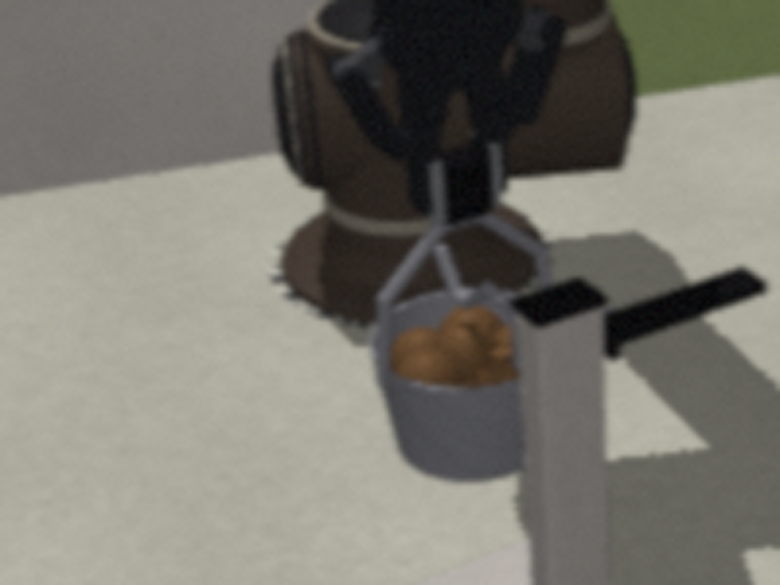

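Emit:
apply_moves(motion="0 0 0.04 0; 0 0 0.08 0; 0 0 0.12 0; 0 0 0.16 0; 0 0 0.2 0; 0 0 0.24 0; 0 0 0.28 0; 0 0 0.31 0; 0 0 0.33 0; 0 0 0.35 0")

```text
t: 21.6
eef_pos: [0.5128, -0.0805, 0.2962]
tcp_rot: [-0.379, 3.119, -0.0]
contact_force: [-0.4, 0.5, -5.7]
opening: 0.0273
```

Emit:
apply_moves(motion="0 0 0.02 0; 0 0 0.04 0; 0 0 0.06 0; 0 0 0.08 0; 0 0 0.1 0; 0 0 0.12 0; 0 0 0.14 0; 0 0 0.16 0; 0 0 0.18 0; 0 0 0.2 0")

```text
t: 22.85
eef_pos: [0.5128, -0.0805, 0.2762]
tcp_rot: [-0.379, 3.119, -0.0]
contact_force: [-0.0, -0.7, -4.5]
opening: 0.0275
```

```bash
python3 look.py s6; python3 -c "
from fm import *
print(favg(4))"
```

```text
22.85 [ 0.5128 -0.0805  0.2762] [-0.3787  3.1186 -0.    ] [-0.006  -0.6737 -4.4823]
scene crown 0.89 270.5 200.0 [ 0.5296 -0.0826  0.248 ]
scene saddle 0.62 265.6 198.3 [ 0.5294 -0.0932  0.2544]
scene hook_tip 0.43 262.1 187.9 [ 0.5292 -0.0991  0.281 ]
scene marker_level 0.84 321.3 197.8 [0.6013 0.0085 0.2736]
top crown 0.65 375.2 276.1 [ 0.48   -0.0329  0.5696]
top pointer 0.57 339.0 221.0 [ 0.5938 -0.0222  0.2737]
top marker_level 0.91 315.8 222.0 [0.5927 0.0135 0.2744]
(array([-0.43984119,  0.25964077, -4.0920751 ]), array([0.25449504, 0.17609736, 0.35780089]), array([ 0.51283632, -0.08048309,  0.27631995]))
```

View pics/s6z.png

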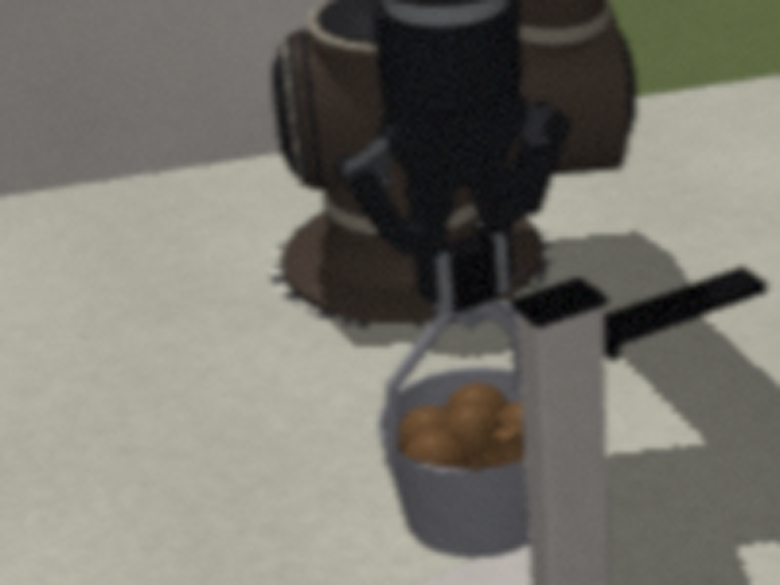

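Emit:
apply_moves(motion="0 0 0.02 0; 0 0 0.04 0; 0 0 0.06 0; 0 0 0.08 0; 0 0 0.1 0; 0 0 0.12 0; 0 0 0.14 0; 0 0 0.16 0; 0 0 0.18 0; 0 0 0.2 0")

```text
t: 24.9
eef_pos: [0.5128, -0.0805, 0.2563]
tcp_rot: [-0.379, 3.118, -0.0]
contact_force: [0.5, 0.0, -2.4]
opening: 0.0273
```

Emit:
apply_moves(motion="0 0 0.02 0; 0 0 0.04 0; 0 0 0.06 0; 0 0 0.08 0; 0 0 0.1 0; 0 0 0.12 0; 0 0 0.14 0; 0 0 0.16 0; 0 0 0.16 0; 0 0 0.16 0")

```text
t: 26.15
eef_pos: [0.5128, -0.0805, 0.2404]
tcp_rot: [-0.379, 3.119, -0.0]
contact_force: [-0.6, -0.3, -1.3]
opening: 0.0273
```

```bash
python3 look.py s7; python3 -c "
from fm import *
print(favg(16))"
```

```text
26.15 [ 0.5128 -0.0805  0.2404] [-0.3787  3.1185 -0.0001] [-0.5999 -0.3174 -1.3017]
scene crown 0.76 273.8 214.2 [ 0.5357 -0.079   0.2143]
scene saddle 0.6 270.0 212.3 [ 0.5276 -0.0853  0.2158]
scene hook_tip 0.39 263.5 201.6 [ 0.529  -0.0984  0.247 ]
scene marker_level 0.57 324.1 202.9 [0.2043 0.169  0.006 ]
top crown 0.55 372.7 276.9 [ 0.4814 -0.0337  0.5474]
top pointer 0.81 336.9 227.0 [ 0.6391 -0.0335  0.0118]
top marker_level 0.73 315.3 218.1 [0.5988 0.0141 0.2742]
(array([ 0.32917046,  0.09432764, -0.69671476]), array([0.09447523, 0.1462131 , 0.14475456]), array([ 0.51282398, -0.08049687,  0.24030346]))
```

View pics/s7z.png

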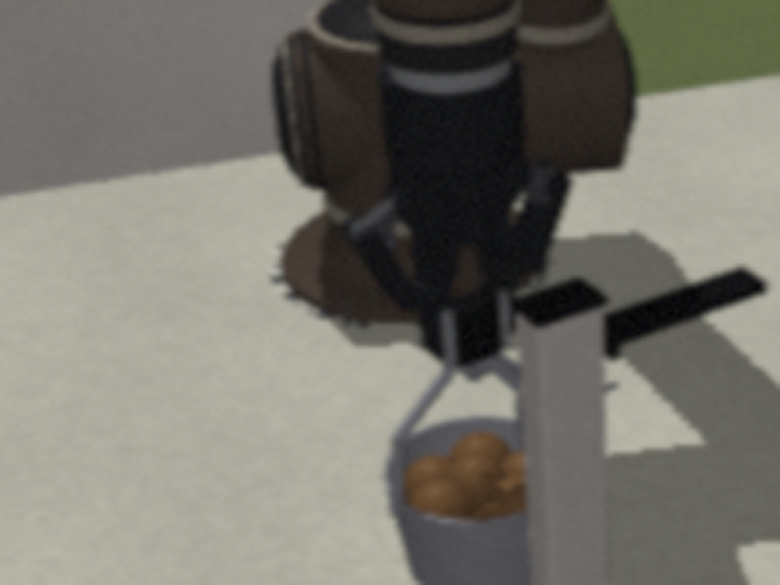

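Emit:
apply_moves(motion="0 0 0.01 0; 0 0 0.02 0; 0 0 0.03 0; 0 0 0.04 0; 0 0 0.05 0; 0 0 0.06 0; 0 0 0.07 0; 0 0 0.08 0; 0 0 0.085 0; 0 0 0.085 0")

```text
t: 28.8
eef_pos: [0.5128, -0.0805, 0.2318]
tcp_rot: [-0.379, 3.119, -0.0]
contact_force: [0.3, 0.0, 0.1]
opening: 0.0274
```

```bash
python3 -c "
from fm import *
print(favg(30))"; python3 look.py s8
```

```text
(array([0.56003935, 0.06969142, 0.14167793]), array([0.10676626, 0.09884697, 0.09130846]), array([ 0.51281949, -0.08049431,  0.23181266]))
30.3 [ 0.5128 -0.0805  0.2318] [-0.3787  3.1186  0.    ] [ 0.284  -0.7946  0.1668]
scene crown 0.6 270.3 216.4 [ 0.5283 -0.0855  0.2056]
scene saddle 0.38 270.7 218.3 [ 0.5243 -0.0839  0.1978]
scene hook_tip 0.68 263.5 205.3 [ 0.5288 -0.099   0.2376]
scene marker_level 0.65 325.2 197.0 [0.6002 0.0177 0.273 ]
top crown 0.5 183.5 312.7 [0.4629 0.2554 0.1193]
top pointer 0.77 338.4 229.4 [ 0.6338 -0.0365  0.0118]
top marker_level 0.97 318.0 224.9 [0.5882 0.0101 0.2741]
```

Emit:
apply_moves(motion="-0.002 0 0 0; -0.004 0 0 0; -0.006 0 0 0; -0.008 0 0 0; -0.01 0 0 0; -0.01 0 0 0; -0.01 0 0 0; -0.01 0 0 0; -0.01 0 0 0; -0.01 0 0 0")

```text
t: 32.15
eef_pos: [0.5137, -0.0802, 0.2318]
tcp_rot: [0.379, -3.119, -0.0]
contact_force: [-3.9, -1.0, 0.4]
opening: 0.0277
```

```bash
python3 -c "
from fm import *
print(favg(16)); print(bot.get_obs()['t'])"
```

```text
(array([-4.0487339 , -0.54032157,  0.381558  ]), array([0.13623985, 0.14628605, 0.14442527]), array([ 0.51374616, -0.0802328 ,  0.23178128]))
32.95
```

Emit:
apply_moves(motion="0.001 0 0 0; 0.003 0 0 0; 0.005 0 0 0; 0.007 0 0 0; 0.0085 0 0 0; 0.0085 0 0 0; 0.0085 0 0 0; 0.0085 0 0 0; 0.0085 0 0 0; 0.0085 0 0 0")

```text
t: 34.2
eef_pos: [0.5133, -0.0804, 0.2319]
tcp_rot: [-0.379, 3.118, -0.0]
contact_force: [2.8, 1.4, 0.3]
opening: 0.0271
```

```bash
python3 -c "
from fm import *
print(favg(16)); print(bot.get_obs()['t'])"
```

```text
(array([2.47437929, 0.61162991, 0.33789328]), array([0.12501119, 0.10924054, 0.1019565 ]), array([ 0.51306211, -0.08050526,  0.23184134]))
35.0
```

Emit:
apply_moves(motion="-0.001 0 0 0; -0.002 0 -0.002 0; -0.003 0 -0.004 0; -0.003 0 -0.006 0; -0.003 0 -0.008 0; -0.003 0 -0.01 0; -0.003 0 -0.01 0; -0.003 0 -0.01 0; -0.003 0 -0.01 0; -0.003 0 -0.01 0")

```text
t: 36.25
eef_pos: [0.5132, -0.0804, 0.2328]
tcp_rot: [0.379, -3.118, 0.0]
contact_force: [1.7, -1.1, 0.2]
opening: 0.0274
```

```bash
python3 -c "
from fm import *
print(favg(16)); print(bot.get_obs()['t'])"
```

```text
(array([ 0.35432104, -1.07216819,  0.14206143]), array([0.0796883 , 0.17406529, 0.0961097 ]), array([ 0.51317185, -0.08041634,  0.23276599]))
37.05
```

Emit:
apply_moves(motion="0 0 0 0; 0 0 0 0; 0 0 0 0; 0 0 0 0; 0 0 0 0; 0 0 0 0; 0 0 -0.05 0; 0 0 -0.15 0; 0 0 -0.25 0; 0 0 -0.35 0", jaw=1)

```text
t: 38.3
eef_pos: [0.5134, -0.0804, 0.2689]
tcp_rot: [-0.379, 3.118, -0.0]
contact_force: [-0.3, -0.4, -0.5]
opening: 0.0855
```

```bash
python3 look.py s9
```

```text
38.3 [ 0.5134 -0.0804  0.2689] [-0.3786  3.118  -0.0003] [-0.3    -0.4178 -0.4988]
scene crown 0.76 272.8 217.0 [ 0.5318 -0.0807  0.205 ]
scene saddle 0.66 272.5 216.5 [ 0.5316 -0.0813  0.2064]
scene hook_tip 0.52 263.4 201.6 [ 0.123  -0.0059  0.0028]
scene pointer 0.62 273.9 214.9 [ 0.532  -0.0779  0.21  ]
scene marker_level 0.83 324.2 197.0 [0.6018 0.0149 0.2744]
top crown 0.6 373.9 275.4 [ 0.4811 -0.0325  0.5649]
top saddle 0.58 341.2 232.3 [ 0.6062 -0.0351  0.1196]
top pointer 0.66 334.5 229.7 [ 0.6333 -0.0283  0.0123]
top marker_level 0.77 317.8 219.5 [0.5965 0.0103 0.2745]
```

View pics/s9z.png

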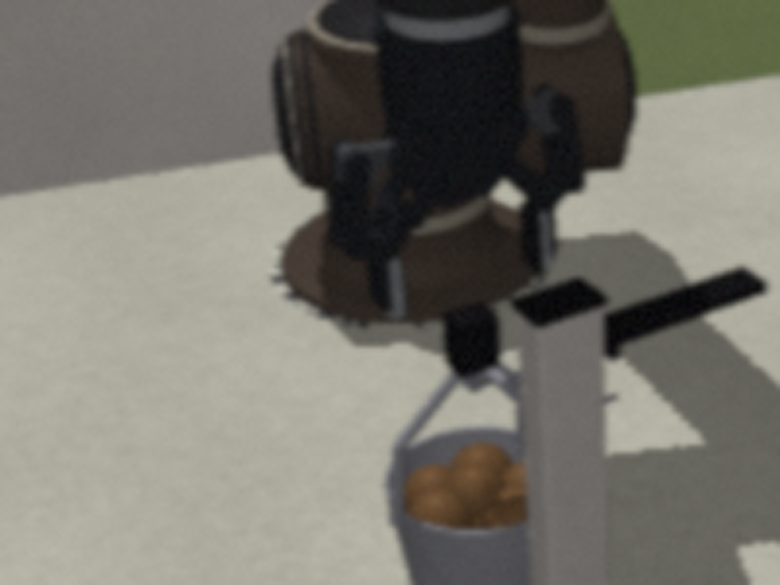

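Emit:
apply_moves(motion="0 0 -0.1 0; 0 0 -0.2 0; 0 0 -0.3 0; 0 0 -0.4 0; 0 0 -0.5 0; 0 0 -0.6 0; 0 0 -0.7 0; -0.01 0.02 -0.76 0; -0.03 0.05 -0.76 0; -0.05 0.08 -0.76 0")

```text
t: 40.15
eef_pos: [0.5162, -0.0711, 0.3435]
tcp_rot: [0.379, -3.118, -0.0]
contact_force: [0.9, 0.1, 1.2]
opening: 0.0854
```

Emit:
apply_moves(motion="-0.1 0.1 0 0; -0.2 0.2 0 0; -0.3 0.3 0 0; -0.4 0.4 0 0; -0.5 0.5 0 0; -0.6 0.6 0 0; -0.7 0.7 0 0; -0.8 0.8 0 0; -0.9 0.9 0 0; -1 1 0 0", jaw=0)

```text
t: 41.4
eef_pos: [0.5898, 0.0504, 0.3438]
tcp_rot: [0.379, -3.119, -0.0]
contact_force: [0.5, -0.6, -1.1]
opening: 0.0001
```

```bash
cat > pm.py <<'E'
import sys
from h import *
np.set_printoptions(precision=4,suppress=True)
tag=sys.argv[1]
o=bot.get_obs(); print(o['t'],o['eef_pos'],o['tcp_rot'],o['contact_force'],o['opening'])
c=cap('scene',tag+'.png'); cw=cap('wrist',tag+'w.png')
im=c['pixels'][170:260,260:380,::-1]; cv2.imwrite('pics/'+tag+'z.png',cv2.resize(im,None,fx=6,fy=6,interpolation=cv2.INTER_NEAREST))
for n,cc in (('scene',c),('wrist',cw)):
  for k in ['pointer','marker_level','tab','saddle','crown']:
    for d in bot.tip_of(n,k)[:2]:
      u,v=d['point'][0]*640,d['point'][1]*480; print(n,k,round(d['score'],2),round(u,1),round(v,1),pt(cc,u,v))
E
python3 pm.py m1
```

```text
41.4 [0.5898 0.0504 0.3438] [ 0.3787 -3.1186 -0.    ] [ 0.4794 -0.617  -1.0999] 7.295781114961732e-05
scene pointer 0.48 433.1 286.1 [0.6917 0.2601 0.0269]
scene pointer 0.45 272.5 217.1 [ 0.5306 -0.0811  0.2041]
scene marker_level 0.91 323.9 202.8 [0.2026 0.169  0.0055]
scene marker_level 0.59 343.0 344.5 [ 0.7737 -0.0083  0.0132]
scene tab 0.56 337.3 192.4 [0.5902 0.0493 0.2724]
scene saddle 0.64 270.1 214.7 [ 0.5264 -0.0852  0.2088]
scene crown 0.7 273.5 218.3 [ 0.5296 -0.0789  0.1998]
wrist pointer 0.63 218.1 213.4 [ 0.6083 -0.0352  0.1575]
wrist marker_level 0.62 254.3 259.2 [0.5951 0.0153 0.2749]
wrist tab 0.94 317.5 262.4 [0.5884 0.0504 0.2753]
wrist crown 0.71 161.5 81.3 [ 0.5142 -0.0641  0.2321]
wrist crown 0.32 35.0 196.0 [ 0.6871 -0.3055  0.0052]
```

View pics/m1z.png

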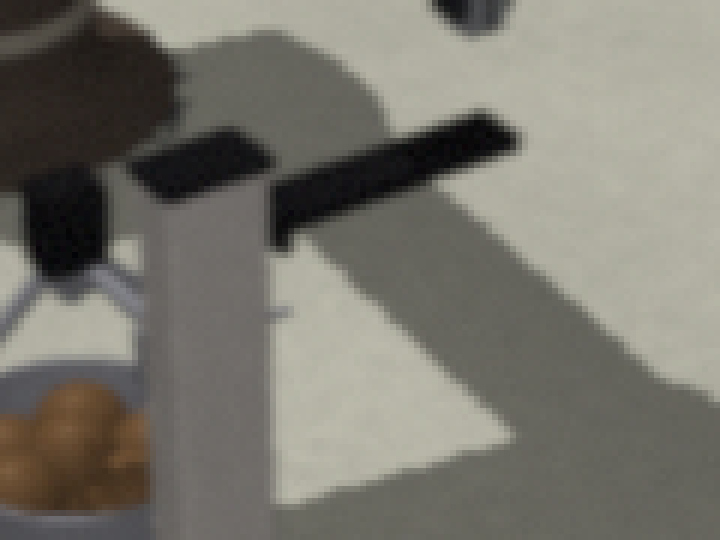

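View pics/m1w.png

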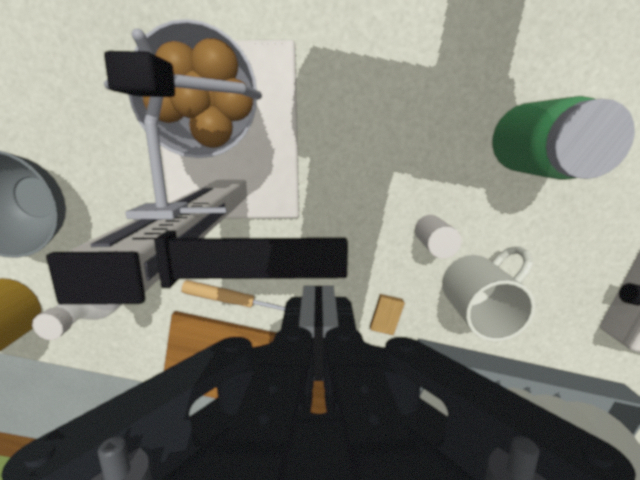

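```bash
cat > tri.py <<'E'
from h import *
np.set_printoptions(precision=4,suppress=True)
def tri(a,b):
    (o1,d1),(o2,d2)=a,b
    A=np.stack([d1,-d2],1); s=np.linalg.lstsq(A,o2-o1,rcond=None)[0]
    p,q=o1+s[0]*d1,o2+s[1]*d2; return (p+q)/2,np.linalg.norm(p-q)
E
python3 - <<'E'
from tri import *
c=cap('scene'); cw=cap('wrist')
print(bot.get_obs()['t'])
for us in [(307.5,221.6),(308.2,222)]:
  for uw in [(224,209.5),(226,211)]:
    print(tri(ray(c,*us),ray(cw,*uw)))
# wrist cloud around pointer
m=np.zeros((480,640),bool); m[204:217,180:230]=1
P=cloud(cw,m); P=P[(P[:,2]>.15)&(P[:,2]<.29)]; ex=np.array([.973,.232]); col=np.array([.615,-.057])
print(len(P)); 
L=(P[:,:2]-col); print(np.c_[L@ex, L@np.array([-.232,.973]),P[:,2]][::max(1,len(P)//25)])
m[:]=0; m[236:280,170:348]=1; Q=cloud(cw,m); Q=Q[(Q[:,2]>.25)&(Q[:,2]<.29)]; print('marker top',np.median(Q[:,2]),np.percentile(Q[:,2],[10,90]))
T=cloud(cw); T=T[(T[:,2]>.29)&(T[:,2]<.31)&(T[:,1]<-.03)]; print('coltop',len(T),np.median(T[:,2]))
im=cw['pixels'][190:300,120:360,::-1]; cv2.imwrite('pics/wz.png',cv2.resize(im,None,fx=3.3,fy=3.3,interpolation=cv2.INTER_NEAREST))
E
```

```text
42.1
(array([ 0.5877, -0.02  ,  0.2128]), np.float64(0.0032163353793473602))
(array([ 0.5881, -0.0193,  0.2128]), np.float64(0.0014740897587433364))
(array([ 0.5882, -0.0194,  0.212 ]), np.float64(0.004803952629901273))
(array([ 0.5886, -0.0187,  0.212 ]), np.float64(0.0030564898017153086))
575
[[-0.0209  0.006   0.2035]
 [-0.0132  0.0106  0.1658]
 [-0.0208  0.0117  0.2069]
 [-0.0136  0.0175  0.1715]
 [-0.0133  0.0043  0.1746]
 [-0.0107  0.0204  0.1618]
 [-0.0139  0.013   0.1811]
 [-0.0207  0.0124  0.2169]
 [-0.0129  0.0168  0.1804]
 [-0.0183  0.0136  0.2089]
 [-0.011   0.02    0.1752]
 [-0.0192  0.0191  0.2161]
 [-0.0192  0.0354  0.216 ]
 [-0.0183  0.0166  0.2155]
 [-0.0187  0.0335  0.217 ]
 [-0.0177  0.0139  0.2162]
 [-0.0181  0.0307  0.2174]
 [-0.0183  0.0133  0.2219]
 [-0.0173  0.0278  0.2173]
 [-0.0173  0.0441  0.2171]
 [-0.0165  0.0248  0.2171]
 [-0.0164  0.041   0.2162]
 [-0.0129  0.0184  0.2052]
 [-0.0015  0.0218  0.1566]
 [-0.0114  0.0196  0.2021]]
marker top 0.27484244058614216 [0.2737 0.2757]
coltop 5030 0.30118864537331286
```

View pics/wz.png

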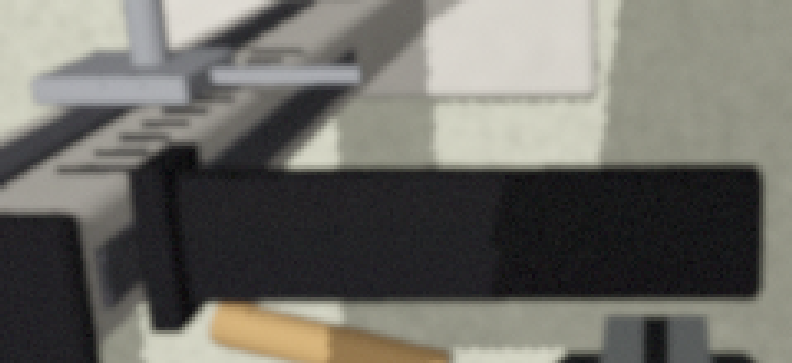

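Emit:
apply_moves(motion="0 0 0.06 0; 0 0 0.12 0; 0 0 0.18 0; 0 0 0.24 0; 0 0 0.3 0; 0 0 0.35 0; 0 0 0.4 0; 0 0 0.44 0; 0 0 0.47 0; 0 0 0.5 0")

```text
t: 43.35
eef_pos: [0.5894, 0.0496, 0.294]
tcp_rot: [-0.379, 3.118, -0.0]
contact_force: [-1.0, 1.3, 1.7]
opening: -0.0001
```

Emit:
apply_moves(motion="0 0 0.05 0; 0 0 0.1 0; 0 0 0.15 0; 0 0 0.2 0; 0 0 0.25 0; 0 0 0.3 0; 0 0 0.35 0; 0 0 0.4 0; 0 0 0.44 0; 0 0 0.46 0")

```text
t: 44.6
eef_pos: [0.5894, 0.0496, 0.2475]
tcp_rot: [0.379, -3.119, -0.0]
contact_force: [-0.3, 0.4, 2.1]
opening: 0.0002
```

```bash
python3 pm.py m2; python3 -c "
from cell import bot
print(bot.tips_ahead)"
```

```text
44.6 [0.5894 0.0496 0.2475] [ 0.3787 -3.1186 -0.    ] [-0.3497  0.4466  2.0554] 0.00021398308174144285
scene pointer 0.39 417.2 316.1 [0.7567 0.1805 0.0149]
scene marker_level 0.68 325.4 218.9 [0.6035 0.0171 0.2206]
scene marker_level 0.42 298.0 308.0 [ 0.6321 -0.061   0.011 ]
scene tab 0.72 335.3 213.6 [0.5982 0.0422 0.2253]
scene tab 0.26 343.2 344.2 [ 0.7738 -0.0078  0.014 ]
scene saddle 0.42 269.8 217.4 [ 0.5239 -0.0856  0.2003]
scene crown 0.72 273.8 215.7 [ 0.5347 -0.079   0.2097]
wrist pointer 0.72 167.4 262.9 [ 0.6087 -0.0347  0.1771]
wrist marker_level 0.85 243.8 294.7 [0.5939 0.0161 0.2224]
wrist tab 0.84 322.6 298.8 [0.5787 0.0484 0.2405]
wrist crown 0.61 66.6 56.2 [ 0.5146 -0.0649  0.2212]
0.025
```

View pics/m2z.png

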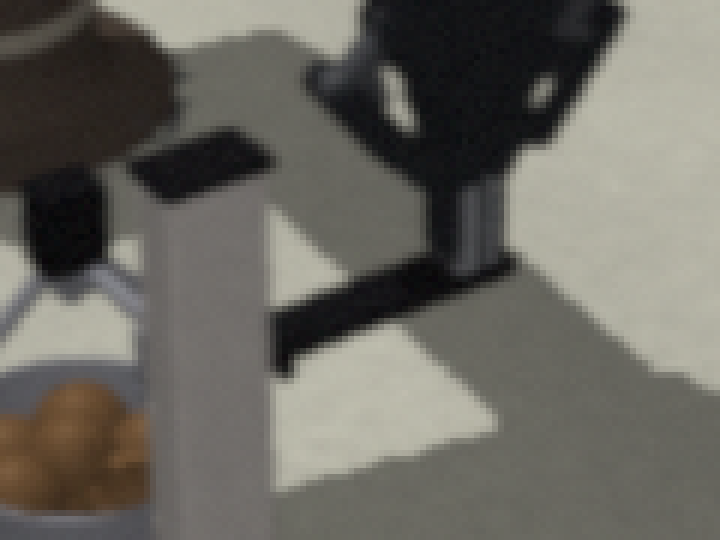

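View pics/m2w.png

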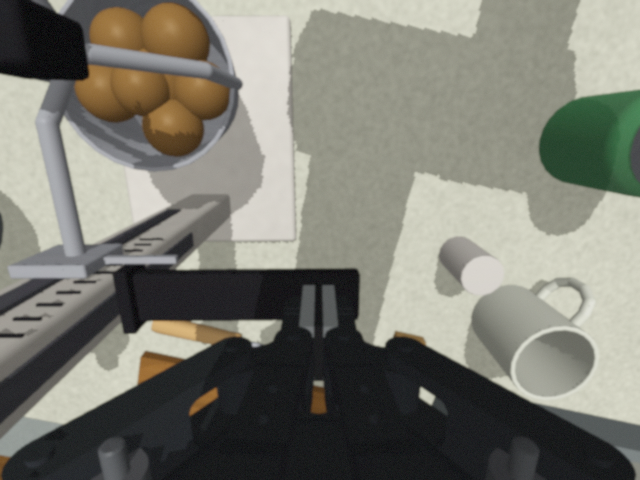

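Measure pointer and marker tops in the same wrist view.

```bash
cat > lev.py <<'E'
from tri import *
cw=cap('wrist'); o=bot.get_obs(); print(o['t'],o['eef_pos'],o['contact_force'])
ex=np.array([.973,.232]); ey=np.array([-.232,.973]); col=np.array([.615,-.057])
P=cloud(cw); L=P[:,:2]-col; S=np.c_[L@ex,L@ey,P[:,2]]
a=S[(S[:,0]>-.026)&(S[:,0]<-.013)&(S[:,1]>.024)&(S[:,1]<.048)&(S[:,2]>.19)&(S[:,2]<.24)]
b=S[(abs(S[:,0])<.01)&(S[:,1]>.03)&(S[:,1]<.08)&(S[:,2]>.19)&(S[:,2]<.3)]
b0=np.median(b[:,2]); b=b[abs(b[:,2]-b0)<.003]
print('pointer',len(a),a.mean(0),np.percentile(a[:,2],[5,50,95]),'marker top',len(b),np.median(b[:,2]))
E
python3 lev.py
```

```text
45.25 [0.5894 0.0496 0.2478] [-0.1299  0.9177 -0.5678]
pointer 922 [-0.0162  0.0336  0.2193] [0.2145 0.2179 0.2274] marker top 4299 0.22266070383206277
```

Emit:
apply_moves(motion="0 0 0.005 0; 0 0 0.01 0; 0 0 0.015 0; 0 0 0.02 0; 0 0 0.025 0; 0 0 0.03 0; 0 0 0.03 0; 0 0 0.03 0; 0 0 0.03 0; 0 0 0.03 0")

```text
t: 46.5
eef_pos: [0.5894, 0.0496, 0.2448]
tcp_rot: [0.379, -3.119, -0.0]
contact_force: [0.4, 0.2, 1.9]
opening: -0.0001
```

```bash
sed -i 's/S\[:,0\]<-.013)/S[:,0]<-.0145)/; s/S\[:,2\]<.24)\]/S[:,2]<.23)]/' lev.py; python3 lev.py; python3 pm.py m3
python3 - <<'E'
from tri import *
c=cap('scene'); cw=cap('wrist')
cv2.imwrite('pics/m3wz.png',cv2.resize(cw['pixels'][230:340,60:300,::-1],None,fx=3.3,fy=3.3,interpolation=cv2.INTER_NEAREST))
E
```

```text
46.55 [0.5894 0.0496 0.2448] [-0.2627 -0.4608  1.3731]
pointer 554 [-0.0177  0.0327  0.2181] [0.2151 0.2173 0.2247] marker top 189 0.2737824502822337
46.55 [0.5894 0.0496 0.2448] [-0.3787  3.1187  0.    ] [-0.2627 -0.4608  1.3731] 3.329127780452236e-05
scene marker_level 0.62 324.4 222.8 [0.6092 0.0127 0.215 ]
scene tab 0.67 336.4 211.6 [0.6008 0.0436 0.2317]
scene tab 0.49 271.4 266.8 [ 0.5626 -0.0997  0.0918]
scene saddle 0.39 269.0 215.4 [ 0.5273 -0.0881  0.2081]
scene crown 0.8 273.9 214.6 [ 0.5327 -0.078   0.2112]
scene crown 0.29 335.4 215.5 [0.6    0.0419 0.2214]
wrist pointer 0.76 165.3 263.8 [ 0.5894 -0.0209  0.2161]
wrist marker_level 0.56 243.1 295.9 [0.5943 0.016  0.2204]
wrist tab 0.66 321.9 300.1 [0.579  0.0482 0.2386]
wrist crown 0.74 63.4 56.4 [ 0.515  -0.0645  0.2208]
```

View pics/m3wz.png

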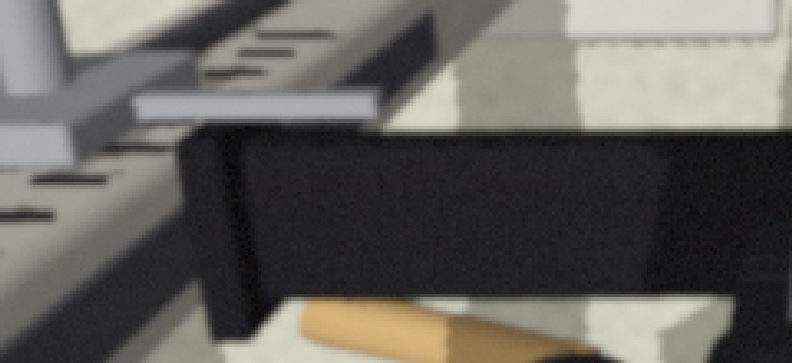

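View pics/m3z.png

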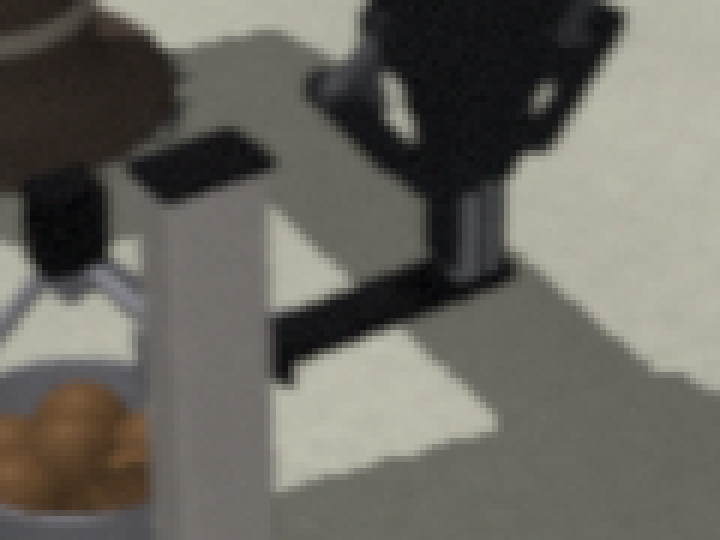

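Emit:
apply_moves(motion="0 0 -0.02 0; 0 0 -0.08 0; 0 0 -0.16 0; 0 0 -0.26 0; 0 0 -0.36 0; 0 0 -0.46 0; 0 0 -0.56 0; 0 0 -0.66 0; 0 0 -0.76 0; 0 0 -0.8 0")

```text
t: 48.5
eef_pos: [0.5895, 0.0496, 0.3257]
tcp_rot: [-0.379, 3.118, -0.0]
contact_force: [-0.2, 0.1, -0.1]
opening: -0.0
```

Run:
```python
from tri import *
c=cap('scene','f.png'); cw=cap('wrist','fw.png'); ct=cap('top','ft.png'); o=bot.get_obs(); print(o['t'],o['eef_pos'],o['contact_force'])
ex=np.array([.973,.232]); ey=np.array([-.232,.973]); col=np.array([.615,-.057])
P=cloud(cw); L=P[:,:2]-col; S=np.c_[L@ex,L@ey,P[:,2]]
a=S[(S[:,0]>-.022)&(S[:,0]<-.0155)&(S[:,1]>.024)&(S[:,1]<.044)&(S[:,2]>.2)&(S[:,2]<.23)]
b=S[(abs(S[:,0])<.009)&(S[:,1]>.03)&(S[:,1]<.1)&(S[:,2]>.2)&(S[:,2]<.24)]
print('pointer',len(a),np.percentile(a[:,2],[5,50,95]),'marker top',len(b),np.median(b[:,2]))
r=bot.look_for('wrist','pointer')[:1]; print(r)
for n,cc in (('top',ct),('scene',c),('wrist',cw)):
  for k in ['crown','saddle','pointer','marker_level']:
    for d in bot.tip_of(n,k)[:1]:
      u,v=d['point'][0]*640,d['point'][1]*480; print(n,k,round(d['score'],2),pt(cc,u,v))
```

```text
48.65 [0.5894 0.0496 0.3248] [0.3841 1.1105 0.0231]
pointer 188 [0.2157 0.2173 0.2247] marker top 2657 0.22004629101088477
[{'point': [0.2291, 0.3925], 'score': 0.91}]
top crown 0.59 [ 0.4646 -0.0082  0.7331]
top saddle 0.55 [ 0.5068 -0.0835  0.2414]
scene crown 0.9 [ 0.5278 -0.0821  0.209 ]
scene saddle 0.42 [ 0.5281 -0.0877  0.2097]
wrist crown 0.58 [ 0.5138 -0.0647  0.2324]
wrist saddle 0.6 [ 0.5993 -0.0465  0.0645]
wrist pointer 0.93 [ 0.5882 -0.02    0.2172]
wrist marker_level 0.7 [0.5944 0.0145 0.2202]
```

View pics/f.png

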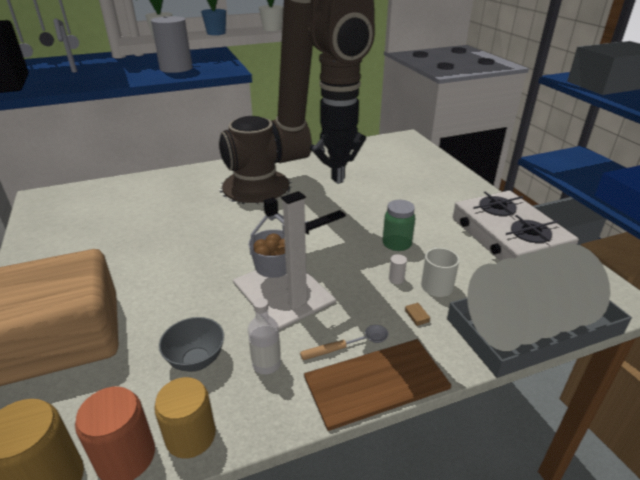

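View pics/fw.png

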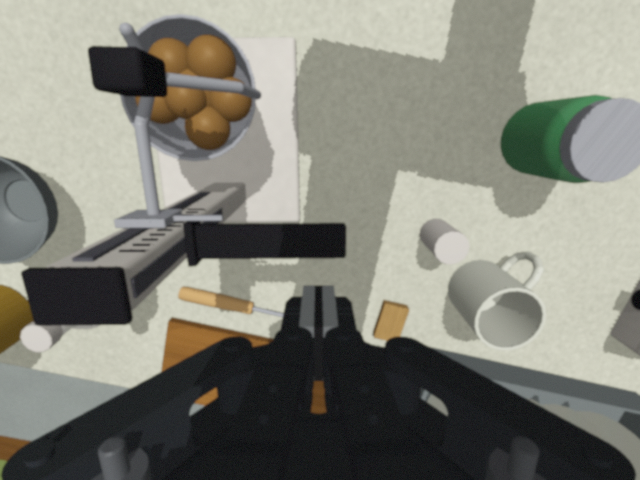

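```bash
python3 -c "
from cell import bot
print(bot.job_done())"
```

```text
the job is handed in; nothing more can be done
None
```

I hung the pail in the scale's hook, let it settle, pushed the marker down level with the pointer, and handed the job in at about 48.7 s of the 72 s allowed. No verdict came back.

- **Lowering:** I lowered the pail at about 16 mm/s. I released it when the averaged vertical force in the hand was 0.14 ± 0.10 N; the sensor's zero was uncertain by up to about 0.3 N. The pail weighs roughly 5.7–6.1 N, so the hook went down about 57–60 mm.
- **Sideways slip:** A 1 mm sideways correction before release built up about 4 N. The crown then slipped slightly in the hook. I backed this out to about 1 N sideways before letting go.
- **Final checks:**
  - The marker's upper face is at 0.220 m, so its middle is at about 0.216 m. The pointer's upper face is at 0.217 m, so its centre is at about 0.2155 m assuming it is about 3 mm thick. That puts them within about 1 mm of each other.
  - The pail hangs upright with its crown in the trough.
  - The gripper is about 80 mm above the marker, touching nothing.
  - The other things look unmoved in the last pictures, though I did not re-measure them.
- **Disagreements:**
  - The scene camera read heights about 2 mm lower than the wrist camera. I used the wrist camera because it matched the column's known 301 mm height.
  - Some of the networks' crown and saddle points landed on the wrong surface, so I judged the crown's position by the gripper's pose at release: (0.513, -0.080), within 2 mm of the measured saddle.
  - I did not measure the hook's speed directly after release.

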